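Slide the blank carrier under the leaf spring of its holder

ROBOT

A 6-joint arm with a two-finger parallel gripper is mounted at the origin on a cart in front of the work surface, level with it; the furniture and walls round the work are solid. World frame = base frame: x ahead of the robot, y to its left, z up, the work surface at z = 0. Lengths are in m, angles in rad, forces in N, time in s.
With the tool pointing down it reaches from about 0.375 to 0.75 m from the base axis. Payload 9 kg.
Tool frame: the origin (TCP) lies between the finger pads; the fingertips stand 14 mm ahead of it and the grasp point (between the pads) lies 5 mm behind it; x points along the fingers, y is the direction in which the jaws open and shut, and the axes are right-handed (so a half turn about x gives the same grasp; the last joint's range is limited). The gripper opens to 85 mm and grips with 20 to 120 N. Pads are 22 mm wide; open, the fingers measure 114 mm over their backs; the gripper's body (76 mm by 85 mm) begins 54 mm behind the grasp point. The pads swing forward as they close: fully open they stand 13 mm farther back than shut.
Start: joints at [-1.536, 0.104, 0.097, 1.564, 0, 1.353], TCP at [0.15, -0.581, 0.245] pointing down, gripper open.
Joint ranges: [-2.99, 2.99], [-0.84, 1.86], [-1.1, 1.16], [-1.84, 2.11], [-1.51, 1.56], [-3.14, 3.14]. Speed limits (rad/s): [2.22, 2.22, 2.57, 3.14, 3.14, 3.14].

INTERFACE

Orientations are given as a rotation vector (axis times angle).
In Python, from station import * gives the robot as it stands.
- The arm moves only by the tool play_rows, never from a script. Its argument "steps" is a list of rows, each an object with "dp": the shift along the world's x, y, z in m, a list of three; "roll": the turn about the world's z in degrees. A call has exactly 5 rows; each row is the pose to reach, as a shift and turn from the pose commanded when the call began; what a row does not reach only later rows make up. A row lasts 1/8 s, in which the tool goes at most 62.5 mm and 10.7 degrees, less where a joint would pass 70% of its speed; a pose out of reach is approached as far as the arm can. A call with a gripper value outside its range is refused whole. "claw" is the opening, from 0 (shut) to 1 (fully open), set as the call begins (left out, the last holds). The fingers move at their own pace and stop on an object; "newtons" is the grip in N (left out, the last holds). Time passes only in rows, so rows that repeat a pose let the fingers close, or fill a call up. It gives the time, the measured TCP pose, the force and the opening at its end, in the units of the state.
- get_state(): the state, without advancing time (a new reading comes with each control period).
- camera(name): name is "scene" or "top" or "wrist"; returns a dict with "img" (400x640x3 uint8, red, green, blue), "fx", "fy", "cx", "cy" (pixels), "dist_coeffs" ([k1, k2, p1, p2, k3] as OpenCV has them; the pictures are not rectified), "rvec" (rotation vector, rad) and "tvec" (3), from world to camera coordinates, as OpenCV has them. Camera axes: x right, y down, z forward; pixel columns grow to the right and rows downward; lengths in m; the calibration is good to about 2 mm. A picture is of the moment at which its call begins. There is no depth.
- sign_off(): hands the job in, once; it reports no verdict.
The state is a dict: "t": time; "joint_pos": joint angles; "joint_vel": joint speeds; "joint_torque": joint torques, N m; "tool_pos": TCP position; "eef_rot": TCP orientation; "contact_force": force on the tool from outside, world axes, zero at the start; "wrist_torque": the same for the moment, N m; "width": finger opening in m.
Only numpy, scipy, OpenCV 4.12 (cv2) and the standard library are available. Lean on these libraries where they do the work, as an engineer would, in place of code of your own. Each camera call takes 0.05 s, during which the arm holds its last target.

TASK

Load the steel blank carrier into its holder: with the fingertips press it down hard on the thumb pad behind its ridge so that the sprung bed sinks, and, keeping it pressed, push it along the guide so that its flat front passes under the bar and the leaf spring and goes fully home against the end stop. Then let go and leave it caught there. Only press and push: do not lift the carrier off the bed, and leave the things standing around where they are.

Things in the scene. Friction and masses are not known exactly. Their poses are not given: they have to be found in the camera images.
- holder: Fixed loading holder, 252 x 112 x 60 mm: aluminium base with two dark guide rails (inner faces 63 mm apart, tops 38 mm above the worktop) along its own x axis, a bridge across and an end stop. Origin on the worktop near its middle; +x is the direction in which the carrier is pushed, z up. The end stop's face is at x = +88 mm. Place and yaw vary.
- bar_edge (a point): Lower front edge of the bridge's rigid bar, in the middle: holder x = +20 mm, 37 mm above the worktop. The bar reaches to x = +32 mm, its top is 51 mm high, the screw heads on the bridge posts 60 mm. A carrier that is not pressed down more than 5 mm butts against the bar.
- end_stop_face (a point): Middle of the end stop's face, holder x = +88 mm, 30 mm above the worktop; same axes as the holder. The carrier's nose ends here.
- carrier: Loose steel blank carrier, 0.25 kg: flat plate 130 (along x) x 60 x 12 mm, three white round blanks let in flush in its front part. It lies in the guide on the sprung bed, x axis along the holder's. Origin: centre of its underside (30 mm above the worktop while the bed is up; holder x = -69 to -54 mm at the start, +23 mm when fully home). Across its top stands a low ridge.
- thumb_pad (a point): Centre of the flat thumb pad (42 x 60 mm) on the carrier's top, carrier x = -44 mm, behind the ridge; 42 mm above the worktop while the bed is up; carrier axes. The ridge (46 mm wide, 10 mm high) stands from 21 to 29 mm ahead of this point. Press down on the pad and push against the ridge's rear face. When home, the bar is 12 mm ahead of the ridge.
- nose (a point): Middle of the carrier's vertical front face (carrier x = +65 mm), 6 mm above its underside.
- bed (a joint): Sprung low-friction white bed under the carrier: depth pressed, m. 0 = up, 0.010 = bottomed. About 7 N on the carrier starts it, 0.7 N more per mm (about 13 N at 8 mm). At 5 mm the carrier's top is level with the bar's underside; 6.5 to 9 mm passes freely. It springs up when let go; with the carrier home it then clamps the carrier up under the bar at about 5 mm.
- leaf (a joint): Spring steel leaf, 26 mm long and 34 mm wide, hinged behind the bar and sloping down away from it (tip near holder x = +55 mm, 30 mm above the worktop): lift angle, rad. 0 = hanging free; about 0.2 to 0.35 when it rides on the carrier's top. It drags on the carrier with a few newtons.
- stone_model: Bystander: yellowish stone model of a dental arch, 39 x 74 x 35 mm, origin at the centre of its underside.
- wax_block: Bystander: red wax block 36 x 60 x 16 mm, origin at the centre of its underside.
- powder_jar: Bystander: small round jar, 42 mm wide, 54 mm high, origin at the centre of its underside.
- glue_bottle: Bystander: white bottle with a pointed nozzle, 41 mm wide, 126 mm high, beyond the end stop; origin at the centre of its underside.
- screwdriver: Bystander: green-handled small screwdriver 14 x 132 x 14 mm, lying beside the holder; origin at the centre of its underside.
- mandrel: Bystander: small polishing wheel on a shank, 26 x 55 x 27 mm, lying beside the holder; origin at the centre of its underside.
There are look-alikes about, which are no part of the job. There is more than one size of the carrier; the one meant has the size given above.

How it is judged:
On the way, in this order (a step that is already met when the one before it is completed fails the run):
1. the carrier is pressed down on the sprung bed by the fingers, its nose still in front of the bar (value of joint bed above 0.005 m and contact force between the fingers and carrier above 4 N and x of nose in the frame of holder below 0.022 m), for 0.1 s.
2. still pressed by the fingers, its front has passed under the bar and lifted the leaf spring (value of joint leaf above 0.08 rad and contact force between the fingers and carrier above 4 N and x of nose in the frame of holder above 0.055 m), for 0.05 s.
At the end, for the whole second after the job is handed in: The carrier lies flat in the guide under bar and leaf spring, its nose within 4 mm of the end stop, at rest, held down by the bar (bed still pressed more than 3 mm, leaf lifted), and the fingers have let go (x of nose in the frame of holder between 0.084 and 0.091 m and z of carrier in the frame of holder below 0.028 m and angle between carrier's own z axis and vertical below 0.06 rad and value of joint leaf above 0.08 rad and value of joint bed above 0.003 m and linear speed of carrier below 0.01 m/s and not (contact force between the fingers and carrier above 0.1 N)); the robot touches nothing.
It fails at once if the carrier is lifted off the bed or tipped (z of carrier in the frame of holder above 0.037 m or angle between carrier's own z axis and vertical above 0.25 rad).
It fails at once if a bystander is moved by more than 20 mm (distance of any of stone_model, wax_block, powder_jar, glue_bottle, screwdriver, mandrel from where it was at the start of the episode above 0.02 m).
It also fails if it takes over 32 s, if anything falls off the work surface, if the arm or the gripper's body presses on something with over 40 N, if the wrist force passes 120 N, or if a joint passes its speed limit or range.

## Working session

There is one attempt and no reset: what is moved stays moved. The work goes in short steps, Python scripts to look and compute and a tool call to move; the robot and the scene stay as the last step left them, time stands still between calls to the robot, and variables do not carry over. Pictures are saved under pics/ and viewed, and the job is handed in when it is done.

Besides the shell and the picture viewer there is one more tool, called after "Call:" by a JSON object that holds its "op" and its "data", one argument or row to a line. play_rows: Moves the arm, as the interface text tells. Its arguments: {"type":"object","properties":{"steps":{"type":"array","items":{"type":"object","properties":{"dp":{"type":"array","items":{"type":"number"}},"roll":{"type":"number"}}}},"claw":{"type":"number"},"newtons":{"type":"number"}},"required":["steps"]}

```bash
mkdir -p pics; python3 - <<'E'
from station import *
import cv2
for n in ["scene","top"]:
    c=camera(n); cv2.imwrite(f"pics/{n}0.png",c["img"][:,:,::-1])
    print(n,c["fx"],c["fy"],c["cx"],c["cy"],c["dist_coeffs"],c["rvec"],c["tvec"])
s=get_state();print(s)
E
```

```text
scene 487.70836615829035 487.70836615829035 322.1419723215165 200.67947001794266 [-0.04691869  0.          0.          0.          0.        ] [ 0.72521517 -2.51719552  1.23229516] [0.48030126 0.23536181 0.65606936]
top 508.2826391360162 508.2826391360162 327.44516900757475 199.03352143277388 [-0.08938638  0.          0.          0.          0.        ] [ 2.18119286 -2.19449139  0.04848273] [0.01554101 0.55744896 0.96184427]
{'t': 0.1, 'joint_pos': array([-1.53573239e+00,  1.04649361e-01,  9.65366780e-02,  1.56391799e+00,
       -9.86618043e-07,  1.35306577e+00]), 'joint_vel': array([-0.00067089, -0.00037443,  0.0030075 ,  0.0007951 ,  0.00015732,
        0.00056811]), 'joint_torque': array([ 5.75109487e-03, -5.58207715e+01,  5.04719746e+01,  1.32872278e-02,
       -3.39222743e-04, -2.17790500e-06]), 'tool_pos': array([ 0.15004701, -0.58063171,  0.24458866]), 'eef_rot': array([ 2.08745581,  0.26654119, -2.087221  ]), 'contact_force': array([-0.18725135, -0.08523988, -0.11412225]), 'wrist_torque': array([-0.01745365,  0.0412214 ,  0.05859081]), 'width': 0.08556830058928458}
```

View pics/scene0.png

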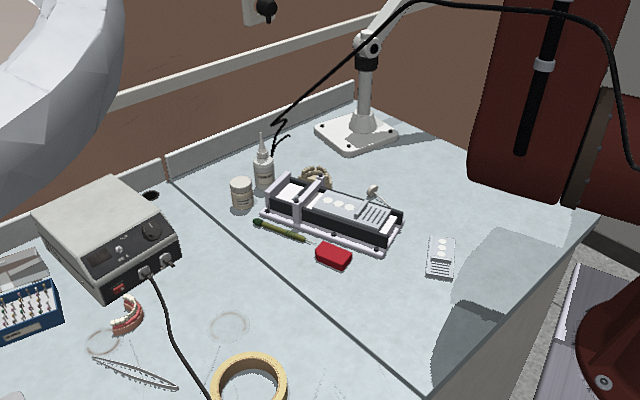

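View pics/top0.png

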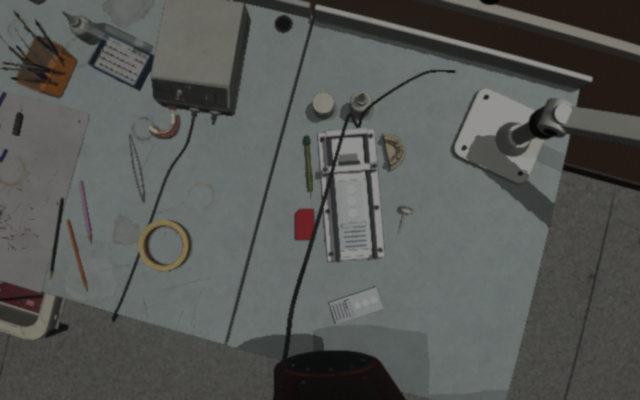

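```bash
python3 - <<'E'
import cv2
a=cv2.imread("pics/top0.png")[80:330,270:450]; a=cv2.resize(a,None,fx=2.4*1,fy=2.4,interpolation=cv2.INTER_CUBIC)
a=cv2.convertScaleAbs(a,alpha=1.4)
b=cv2.imread("pics/scene0.png")[120:290,220:470]; b=cv2.resize(b,None,fx=3.2,fy=3.2,interpolation=cv2.INTER_CUBIC)
cv2.imwrite("pics/topz.png",a);cv2.imwrite("pics/scenez.png",b)
E
```

```text
(no output)
```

View pics/topz.png

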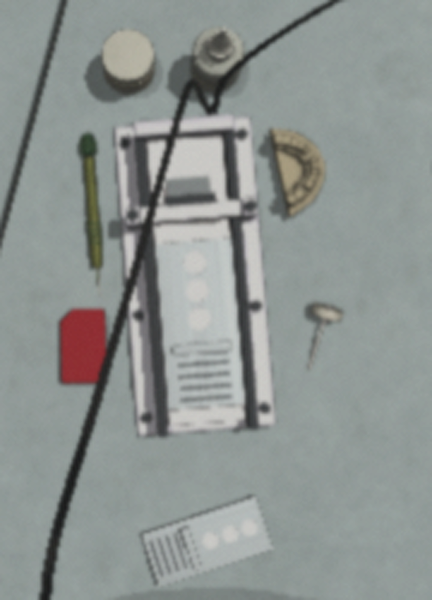

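View pics/scenez.png

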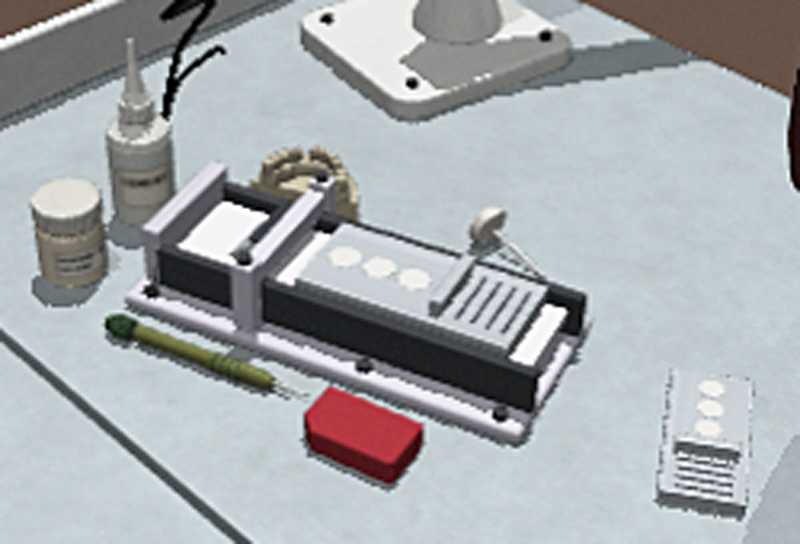

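```bash
python3 - <<'E'
import cv2
t=cv2.imread("pics/top0.png");s=cv2.imread("pics/scene0.png")
def z(im,x0,y0,w,h,f,n,al=1):
    a=cv2.resize(im[y0:y0+h,x0:x0+w],None,fx=f,fy=f,interpolation=cv2.INTER_CUBIC);a=cv2.convertScaleAbs(a,alpha=al)
    for i in range(0,w,10): cv2.putText(a,str(x0+i),(i*f,8),0,.3,(0,0,255),1); cv2.line(a,(i*f,10),(i*f,14),(0,0,255),1)
    for i in range(0,h,10): cv2.putText(a,str(y0+i),(0,i*f+4),0,.3,(0,0,255),1)
    cv2.imwrite(f"pics/{n}.png",a)
z(t,310,120,85,74,8,"t1",1.5);z(t,315,190,80,75,8,"t2",1.5);z(s,255,160,100,75,8,"s1");z(s,315,180,95,75,8,"s2")
E
```

```text
(no output)
```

View pics/t1.png

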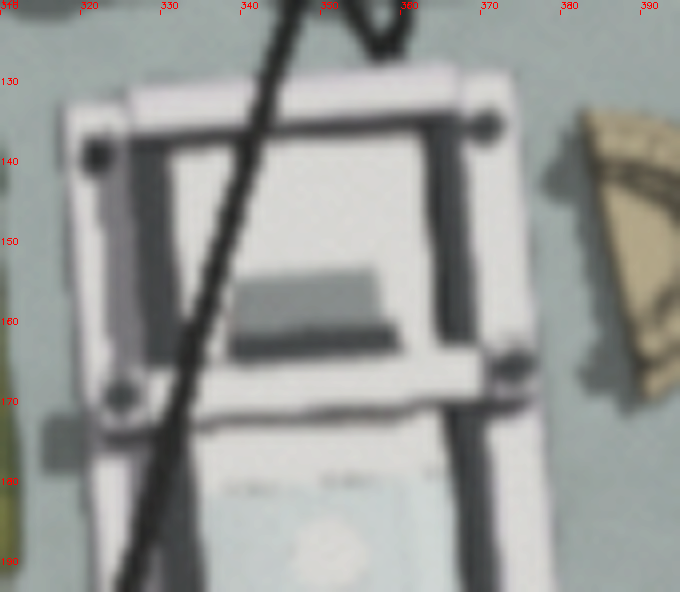

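View pics/t2.png

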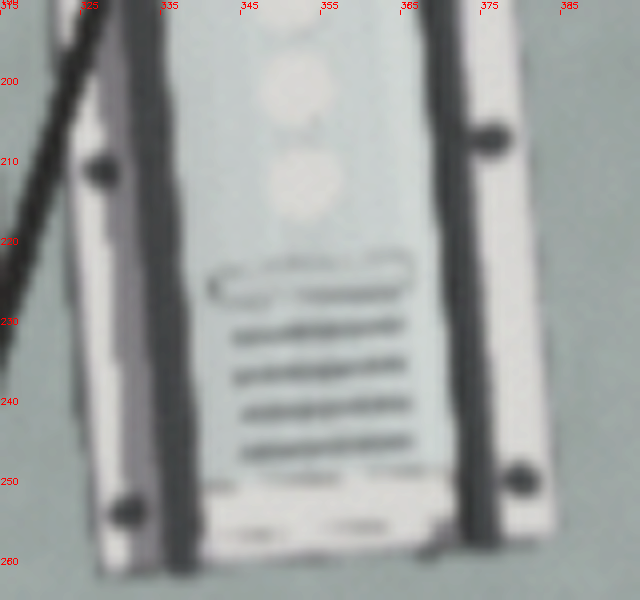

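View pics/s1.png

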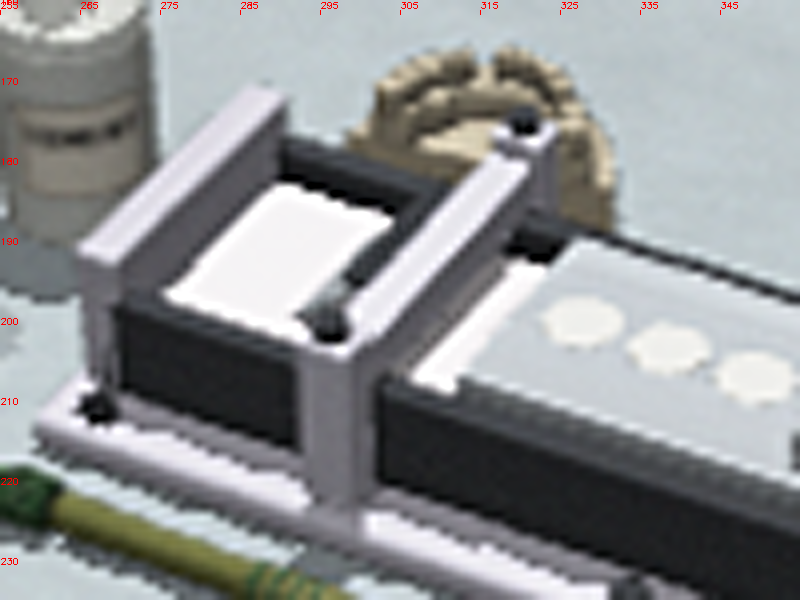

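View pics/s2.png

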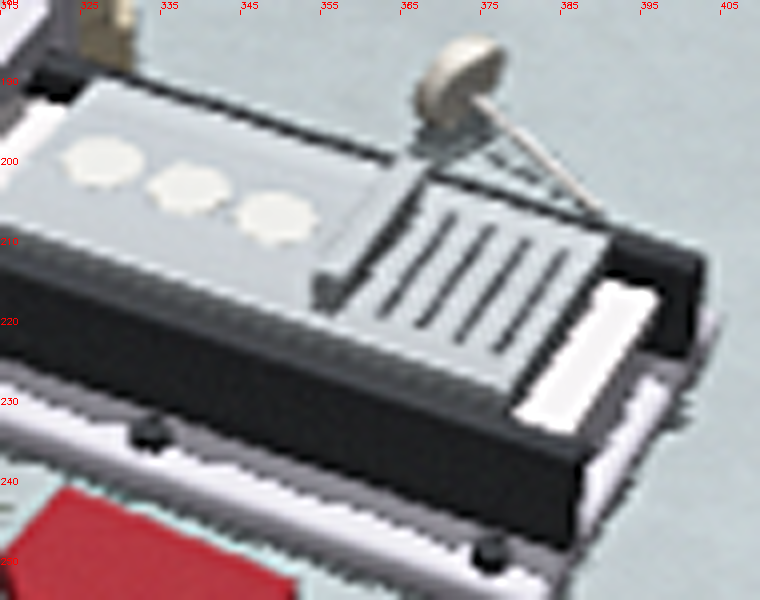

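```bash
cat >h.py <<'E'
import numpy as np,cv2
from station import *
def proj(c,P):
    return cv2.projectPoints(np.array(P,float).reshape(-1,3),np.array(c["rvec"]),np.array(c["tvec"]),K(c),np.array(c["dist_coeffs"]))[0].reshape(-1,2)
def K(c): return np.array([[c["fx"],0,c["cx"]],[0,c["fy"],c["cy"]],[0,0,1.]])
def ray(c,uv,z):
    u=cv2.undistortPoints(np.array([[uv]],float),K(c),np.array(c["dist_coeffs"]))[0,0]
    R=cv2.Rodrigues(np.array(c["rvec"]))[0];o=-R.T@np.array(c["tvec"]);d=R.T@np.array([u[0],u[1],1]);return o+d*(z-o[2])/d[2]
E
cat >fit.py <<'E'
from h import *
S=camera("scene");T=camera("top")
L=[] # cam,uv,frame,pt(None=free)
C=lambda c,u,x,y,z:L.append((c,u,'c',x,y,z))
H=lambda c,u,x,y,z:L.append((c,u,'h',x,y,z))
C(S,(326.9,190),.065,-.03,.042);C(S,(391.2,209.4),-.065,-.03,.042);C(S,(379.4,229),-.065,.03,.042);C(S,(313.1,207.5),.065,.03,.042)
C(S,(358.1,215),-.023,.023,.052);C(S,(368.1,201.9),-.023,-.023,.052)
C(T,(335.6,181.2),.065,.03,.042);C(T,(365.6,178.8),.065,-.03,.042);C(T,(340,250.9),-.065,.03,.042);C(T,(371.9,248.8),-.065,-.03,.042)
H(T,(328.8,165.9),.032,None,.051);H(T,(370,163.1),.032,None,.051)
H(T,(328.8,173.7),.020,None,.051);H(T,(370.6,170.6),.020,None,.051)
H(S,(301.9,203.1),.020,None,.051);H(S,(320.6,179.4),.020,None,.051)
H(T,(335,192.5),None,.0315,.038);H(T,(340,260),None,.0315,.038);H(T,(368.1,192.5),None,-.0315,.038);H(T,(372.8,257.5),None,-.0315,.038)
from scipy.optimize import least_squares
def res(p,full=True):
    hx,hy,yw,cx=p;r=[]
    R=np.array([[np.cos(yw),-np.sin(yw)],[np.sin(yw),np.cos(yw)]])
    for c,u,f,x,y,z in L:
        w=R.T@(ray(c,u,z)[:2]-[hx,hy])
        if f=='c': w[0]-=cx
        r+= [w[0]-x if x is not None else 0, w[1]-y if y is not None else 0]
    return np.array(r)*1000
g=ray(T,(350,170),.05)
f=least_squares(res,[g[0],g[1],0,-.06],loss='soft_l1')
print(f.x,np.degrees(f.x[2]));print(res(f.x).reshape(-1,2).round(1).tolist())
hx,hy,yw,cx=f.x;np.save("h.npy",f.x)
u=np.array([np.cos(yw),np.sin(yw)])
for n,d in [("pad",cx-.044),("ridge rear",cx-.023),("bar",.02),("home pad",.023-.044)]: print(n,np.array([hx,hy])+u*d)
# cable kink
for st,us,z in [("T",(357,127),0)]: pass
# kinks: top (357,127) & scene
def tri(a,b):
    ps=[]
    for c,uv in ((T,a),(S,b)):
        ps.append((ray(c,uv,0),ray(c,uv,.5)))
    (a0,a1),(b0,b1)=ps;d1=a1-a0;d2=b1-b0
    A=np.c_[d1,-d2];t=np.linalg.lstsq(A,b0-a0,rcond=None)[0];return a0+d1*t[0],b0+d2*t[1]
print(tri((357,127),(275,125)),tri((357,127),(272,155)))
for z in (0,.2,.4,.6): print(z,ray(T,(290,330),z),proj(S,ray(T,(290,330),z)),proj(S,ray(T,(335,165),z)),proj(S,ray(T,(450,70),z)))
print(T["img"].shape)
E
python3 fit.py
```

```text
[ 0.58690655 -0.03007632  0.07713961 -0.06108006] 4.419773926718237
[[-0.1, 2.8], [1.1, 1.2], [-0.6, 0.4], [-2.4, 1.2], [0.4, 1.3], [-0.1, 5.4], [0.6, -3.8], [0.4, -0.2], [0.2, -1.1], [-0.8, -0.6], [1.3, 0.0], [0.1, 0.0], [-1.2, 0.0], [-2.0, 0.0], [-0.2, 0.0], [4.5, 0.0], [0.0, -2.5], [0.0, -1.2], [0.0, -1.4], [0.0, 0.3]]
pad [ 0.48213898 -0.03817412]
ridge rear [ 0.50307653 -0.03655579]
bar [ 0.60684707 -0.02853506]
home pad [ 0.565969   -0.03169464]
(array([ 0.66751289, -0.03876185,  0.16493899]), array([ 0.6833274 , -0.02801582,  0.16755889])) (array([ 0.68124717, -0.04212164,  0.09581563]), array([ 0.69766705, -0.03093819,  0.09853456]))
0 [0.30439257 0.08643919 0.        ] [[440.00855239 321.6302993 ]] [[297.21933908 216.86895145]] [[286.50416001 136.96265922]]
0.2 [0.34452184 0.06928481 0.2       ] [[438.53970459 201.67811809]] [[305.31493936 127.16333517]] [[293.67719592  69.11808286]]
0.4 [0.38465112 0.05213043 0.4       ] [[435.49945817  40.10648764]] [[316.71509936   2.25759177]] [[304.1101016  -28.21032656]]
0.6 [0.42478039 0.03497605 0.6       ] [[ 429.21521073 -179.98800106]] [[ 333.51956644 -178.64572195]] [[ 320.40438901 -176.8539506 ]]
(400, 640, 3)
```

```bash
python3 - <<'E'
from h import *
c=camera("wrist");cv2.imwrite("pics/w0.png",c["img"][:,:,::-1])
s=cv2.imread("pics/scene0.png")
cv2.imwrite("pics/s3.png",cv2.resize(s[0:170,230:460],None,fx=3.4,fy=3.4))
cv2.imwrite("pics/s4.png",cv2.resize(s[0:400,440:640],None,fx=1.5,fy=1.5))
E
```

```text
(no output)
```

View pics/w0.png

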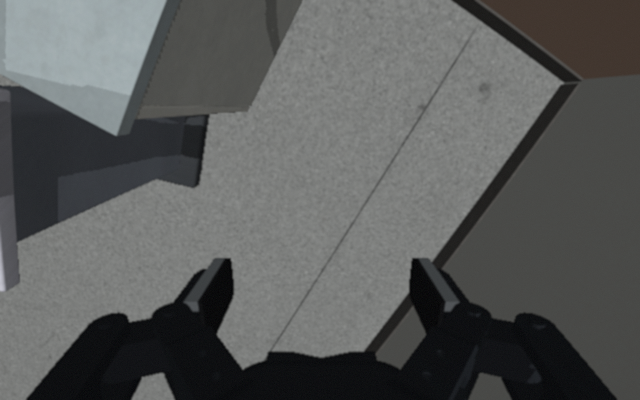

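View pics/s3.png

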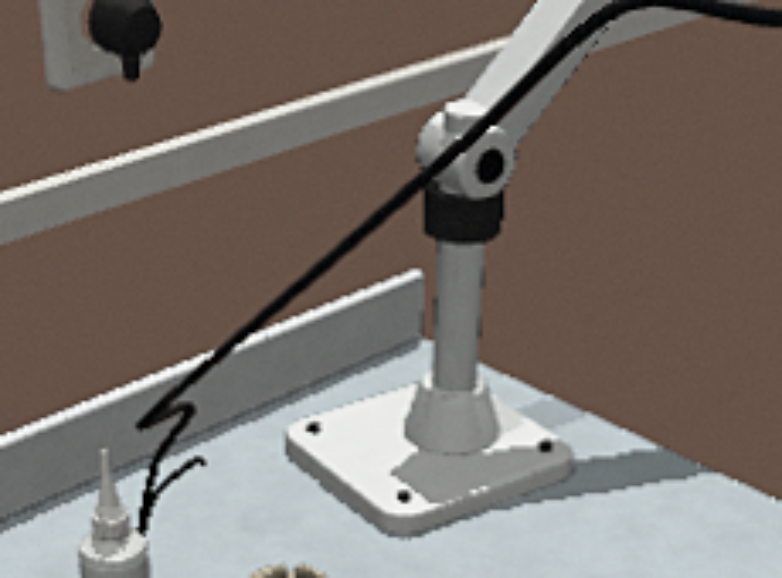

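View pics/s4.png

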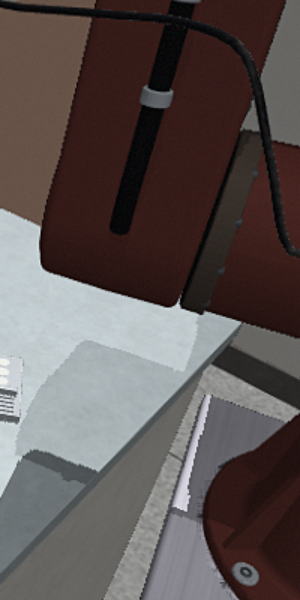

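```bash
python3 - <<'E'
from h import *
from scipy.spatial.transform import Rotation as R
s=get_state();print(s["t"],s["tool_pos"]);M=R.from_rotvec(s["eef_rot"]).as_matrix();print(M.round(3)); 
y=M[:,1];print(np.degrees(np.arctan2(y[1],y[0])), s["joint_pos"][5])
E
```

```text
0.25 [ 0.1500575  -0.58080168  0.24495599]
[[-0.     0.25  -0.968]
 [ 0.001 -0.968 -0.25 ]
 [-1.    -0.001 -0.   ]]
-75.51736004729844 1.3531005976200288
```

Call:
{"op": "play_rows", "data": {
  "steps": [
    {"dp": [0.031,0.05,0],"roll": 10},
    {"dp": [0.062,0.1,0],"roll": 20},
    {"dp": [0.093,0.15,0],"roll": 30},
    {"dp": [0.124,0.2,0],"roll": 40},
    {"dp": [0.155,0.25,0],"roll": 50}
  ],
  "claw": 0,
  "newtons": 30
}}

```text
t: 0.88
tool_pos: [0.3057, -0.3293, 0.2453]
eef_rot: [1.525, 0.967, -1.525]
contact_force: [0.8, 0.1, -0.1]
width: 0.0001
```

```bash
python3 - <<'E'
from h import *
c=camera("scene");cv2.imwrite("pics/s5.png",c["img"][:,:,::-1])
print(get_state())
E
```

```text
{'t': 0.925, 'joint_pos': array([-1.10597687, -0.36477213, -0.33358407,  1.60308392,  0.00250881,
        0.8924974 ]), 'joint_vel': array([-0.0961776 ,  0.04675773,  0.05046264, -0.01551954, -0.02033014,
        0.09279764]), 'joint_torque': array([-17.14565814, -25.02892971,  51.64195776,  -3.96962017,
        -1.89059637,   0.41607921]), 'tool_pos': array([ 0.3083949 , -0.32425092,  0.24586587]), 'eef_rot': array([ 1.51941644,  0.97647241, -1.51470564]), 'contact_force': array([4.08328401, 1.58234154, 0.80365757]), 'wrist_torque': array([ 0.11892179, -0.2213734 ,  0.01001904]), 'width': -0.000144607282057328}
```

View pics/s5.png

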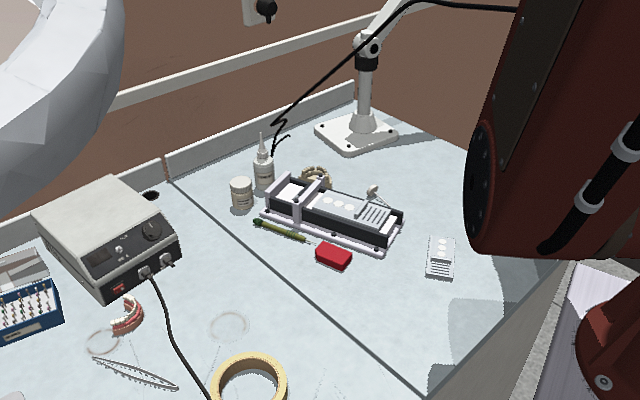

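```bash
python3 - <<'E'
import cv2
from h import *
T=camera("top");cv2.imwrite("pics/top1.png",T["img"][:,:,::-1])
t=cv2.imread("pics/top0.png")
a=cv2.resize(t[50:140,310:470],None,fx=5,fy=5,interpolation=cv2.INTER_CUBIC);cv2.imwrite("pics/t3.png",cv2.convertScaleAbs(a,alpha=1.5))
E
```

```text
(no output)
```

View pics/t3.png

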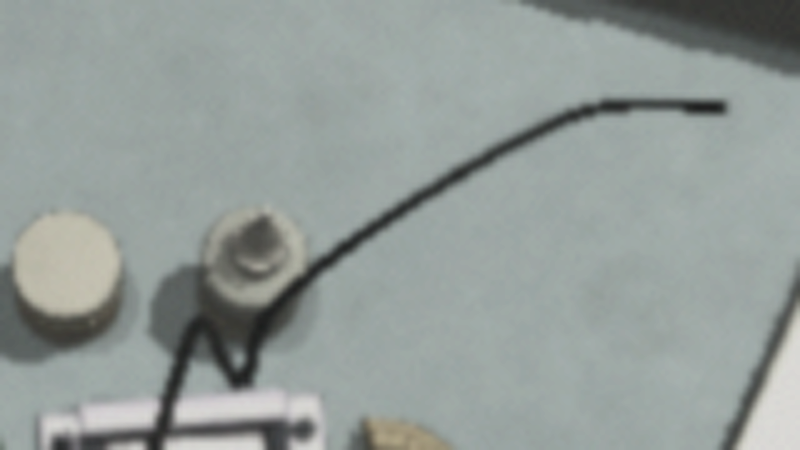

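View pics/top1.png

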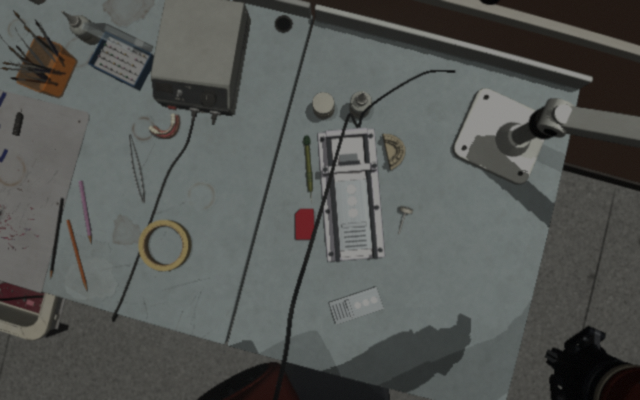

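Call:
{"op": "play_rows", "data": {
  "steps": [
    {"dp": [0.03,0.048,0],"roll": 10},
    {"dp": [0.06,0.096,0],"roll": 20},
    {"dp": [0.09,0.144,0],"roll": 30},
    {"dp": [0.11,0.176,0],"roll": 40},
    {"dp": [0.13,0.206,0],"roll": 50}
  ]
}}

```text
t: 1.6
tool_pos: [0.4357, -0.1239, 0.2454]
eef_rot: [0.885, 1.383, -0.885]
contact_force: [1.0, 0.1, -0.3]
width: -0.0001
```

```bash
python3 - <<'E'
from h import *
c=camera("scene");cv2.imwrite("pics/s6.png",c["img"][:,:,::-1])
s=get_state();print(s["tool_pos"],s["joint_pos"],s["joint_torque"],s["contact_force"])
E
```

```text
[ 0.437065   -0.12133046  0.24536692] [-0.56170726 -0.3473556  -0.32080327  1.59691497  0.00175283  0.56609234] [ -8.30855459 -30.87326288  51.14698648  -0.64337768  -1.19495139
   0.61491206] [ 0.85954674  1.73337218 -0.29560616]
```

View pics/s6.png

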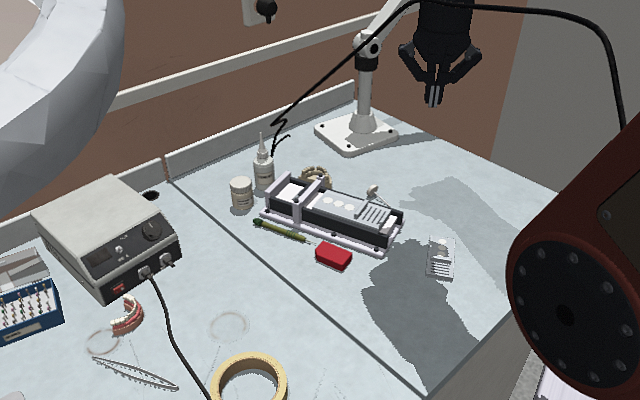

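Call:
{"op": "play_rows", "data": {
  "steps": [
    {"dp": [0.012,0.02,-0.01],"roll": 10},
    {"dp": [0.024,0.04,-0.02],"roll": 20},
    {"dp": [0.036,0.06,-0.03],"roll": 30},
    {"dp": [0.046,0.075,-0.04],"roll": 40},
    {"dp": [0.054,0.087,-0.05],"roll": 50}
  ]
}}

```text
t: 2.28
tool_pos: [0.4894, -0.0377, 0.1949]
eef_rot: [0.209, 1.561, -0.208]
contact_force: [-0.1, 0.4, -0.1]
width: -0.0002
```

Call:
{"op": "play_rows", "data": {
  "steps": [
    {"dp": [0,0,-0.02],"roll": 10},
    {"dp": [0,0,-0.04],"roll": 19.9},
    {"dp": [0,0,-0.06],"roll": 19.9},
    {"dp": [0,0,-0.08],"roll": 19.9},
    {"dp": [0,0,-0.09],"roll": 19.9}
  ]
}}

```text
t: 2.9
tool_pos: [0.4885, -0.038, 0.1039]
eef_rot: [-0.056, 1.571, 0.057]
contact_force: [-0.1, -0.3, -0.4]
width: 0.0004
```

```bash
cat > snap.py <<'E'
import sys
from h import *
from scipy.spatial.transform import Rotation as R
n=sys.argv[1]
o=[]
for k,(x,y,w,h) in (("scene",(240,120,230,170)),("top",(300,110,110,170))):
    c=camera(k);i=c["img"][:,:,::-1];a=i[y:y+h,x:x+w]
    o.append(cv2.resize(a,None,fx=500/h/1.3,fy=500/h/1.3,interpolation=cv2.INTER_CUBIC))
cv2.imwrite(f"pics/{n}.png",np.hstack(o))
s=get_state();M=R.from_rotvec(s["eef_rot"]).as_matrix();y=M[:,1]
hx,hy,yw,cx=np.load("h.npy");p=s["tool_pos"];d=p[:2]-[hx,hy]
print(s["t"],p,"F",s["contact_force"],"yaw",np.degrees(np.arctan2(y[1],y[0])),"holder xy",d@[np.cos(yw),np.sin(yw)],d@[-np.sin(yw),np.cos(yw)],"j",s["joint_pos"].round(2))
E
python3 snap.py a1
```

```text
3.0 [ 0.48843542 -0.03789756  0.10422646] F [-0.57915051  0.12533069 -0.88198403] yaw 94.24186541902407 holder xy -0.09878102213696698 -0.0002094944435816245 j [-0.35 -0.21 -0.47  1.32  0.   -0.42]
```

View pics/a1.png

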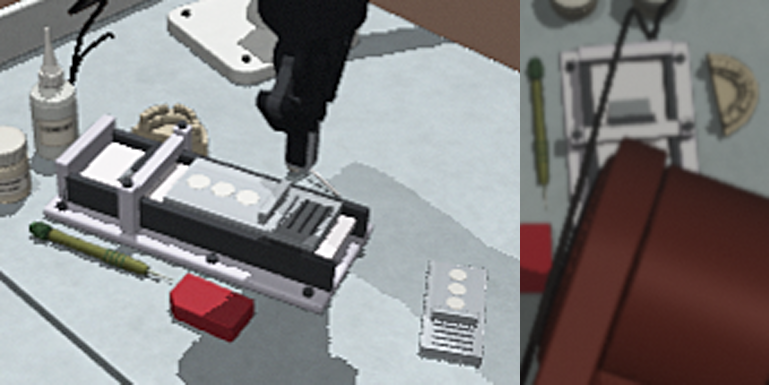

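Call:
{"op": "play_rows", "data": {
  "steps": [
    {"dp": [0,0,-0.01],"roll": 0},
    {"dp": [0,0,-0.02],"roll": 0},
    {"dp": [0,0,-0.03],"roll": 0},
    {"dp": [0,0,-0.038],"roll": 0},
    {"dp": [0,0,-0.038],"roll": 0}
  ]
}}

```text
t: 3.62
tool_pos: [0.4886, -0.0378, 0.0665]
eef_rot: [-0.06, 1.571, 0.06]
contact_force: [-0.4, -0.1, 0.8]
width: -0.0
```

```bash
python3 snap.py a2; python3 - <<'E'
from h import *
c=camera("wrist");cv2.imwrite("pics/w2.png",c["img"][:,:,::-1])
c=camera("scene");cv2.imwrite("pics/s7.png",cv2.resize(c["img"][170:250,300:420,::-1],None,fx=6,fy=6,interpolation=cv2.INTER_CUBIC))
E
```

```text
3.725 [ 0.48911608 -0.03797999  0.06743865] F [ 0.15635838 -0.7395297   0.77808614] yaw 94.38217025612555 holder xy -0.09810874078581441 -0.000344128582483987 j [-0.34 -0.19 -0.51  1.25  0.   -0.42]
```

View pics/w2.png

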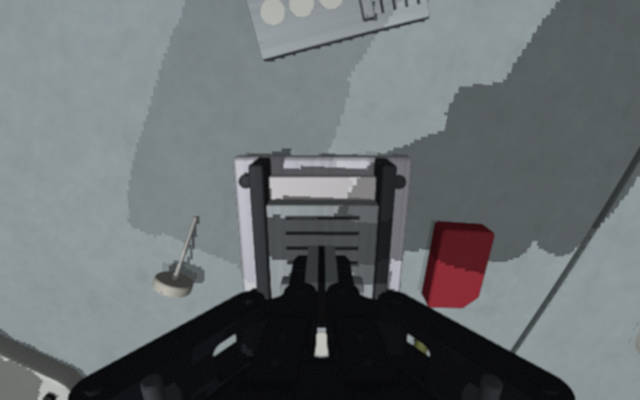

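View pics/s7.png

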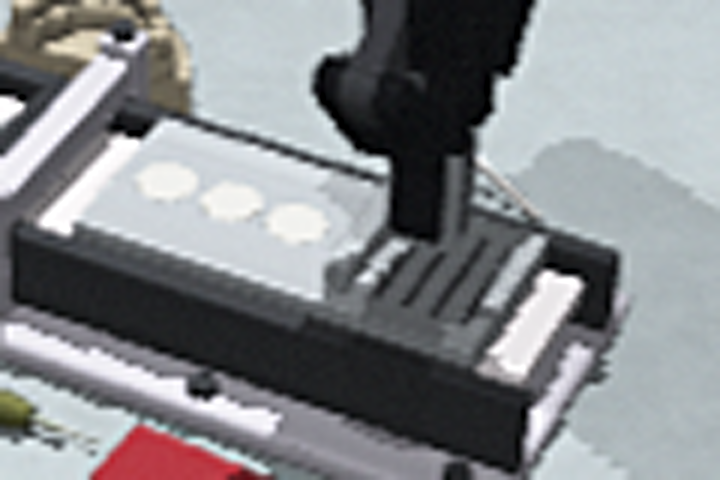

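Call:
{"op": "play_rows", "data": {
  "steps": [
    {"dp": [-0.003,0,-0.003],"roll": 0},
    {"dp": [-0.003,0,-0.006],"roll": 0},
    {"dp": [-0.003,0,-0.009],"roll": 0},
    {"dp": [-0.003,0,-0.012],"roll": 0},
    {"dp": [-0.003,0,-0.012],"roll": 0}
  ]
}}

```text
t: 4.45
tool_pos: [0.4861, -0.038, 0.0556]
eef_rot: [-0.06, 1.57, 0.06]
contact_force: [-3.6, 0.7, 5.2]
width: 0.0001
```

```bash
python3 snap.py a3; python3 - <<'E'
from h import *
c=camera("scene");cv2.imwrite("pics/s8.png",cv2.resize(c["img"][170:250,300:420,::-1],None,fx=6,fy=6,interpolation=cv2.INTER_CUBIC))
E
```

```text
4.55 [ 0.48606595 -0.03798427  0.05575394] F [-3.74320178  0.77547728  6.11341415] yaw 94.38500561640757 holder xy -0.10115013296822477 -0.0001133446686891222 j [-0.35 -0.19 -0.53  1.23 -0.   -0.42]
```

View pics/s8.png

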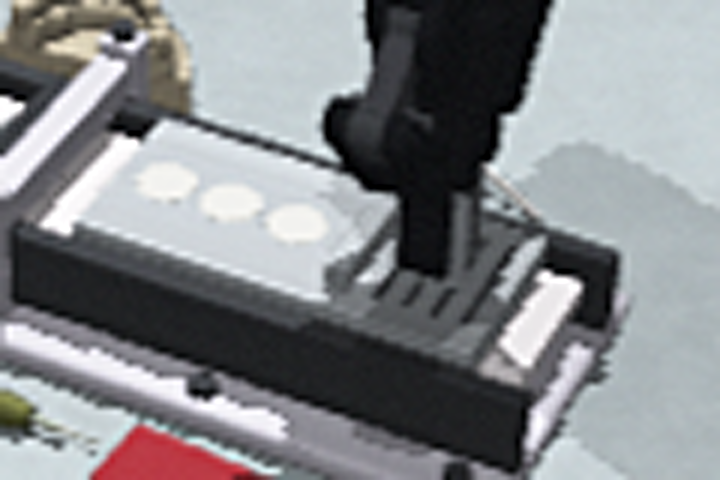

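Call:
{"op": "play_rows", "data": {
  "steps": [
    {"dp": [0,0,-0.002],"roll": 0},
    {"dp": [0,0,-0.004],"roll": 0},
    {"dp": [0,0,-0.006],"roll": 0},
    {"dp": [0,0,-0.008],"roll": 0},
    {"dp": [0,0,-0.008],"roll": 0}
  ]
}}

```text
t: 5.22
tool_pos: [0.4863, -0.0381, 0.0483]
eef_rot: [-0.06, 1.57, 0.06]
contact_force: [-5.6, 1.6, 12.2]
width: -0.0002
```

```bash
python3 snap.py a4; python3 - <<'E'
from h import *
c=camera("scene");cv2.imwrite("pics/s9.png",cv2.resize(c["img"][170:250,300:420,::-1],None,fx=6,fy=6,interpolation=cv2.INTER_CUBIC))
E
```

```text
5.325 [ 0.48625087 -0.03804586  0.0483602 ] F [-5.2696708   0.93135559 11.81403031] yaw 94.38988352649683 holder xy -0.1009705018030327 -0.00018899944161073984 j [-0.35 -0.18 -0.54  1.21 -0.   -0.42]
```

View pics/s9.png

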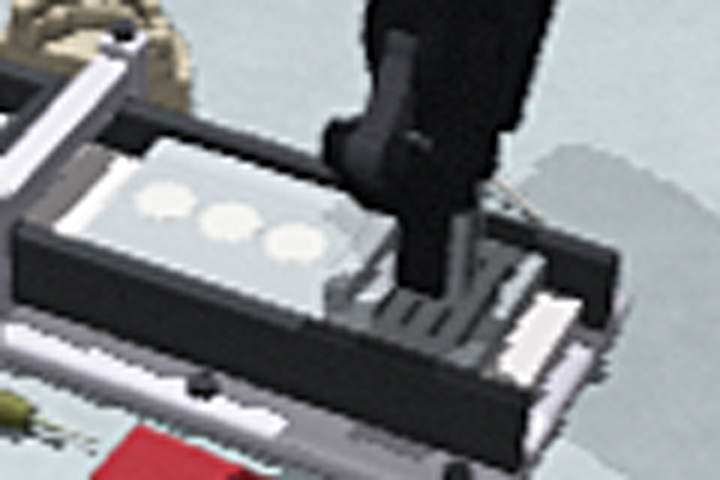

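Call:
{"op": "play_rows", "data": {
  "steps": [
    {"dp": [0.003,0.0002,-0.0005],"roll": 0},
    {"dp": [0.006,0.0005,-0.0005],"roll": 0},
    {"dp": [0.009,0.0007,-0.0005],"roll": 0},
    {"dp": [0.012,0.0009,-0.0005],"roll": 0},
    {"dp": [0.015,0.0012,-0.0005],"roll": 0}
  ]
}}

```text
t: 6.0
tool_pos: [0.5015, -0.0372, 0.0481]
eef_rot: [-0.061, 1.569, 0.059]
contact_force: [-5.4, 0.0, 11.4]
width: -0.0001
```

```bash
python3 snap.py a5; python3 - <<'E'
from h import *
c=camera("scene");cv2.imwrite("pics/s10.png",cv2.resize(c["img"][160:240,280:400,::-1],None,fx=6,fy=6,interpolation=cv2.INTER_CUBIC))
E
```

```text
6.1 [ 0.50183741 -0.03715459  0.04812551] F [-2.93167477 -0.37202801 12.34691142] yaw 94.38391537699542 holder xy -0.08536163493297437 -0.0005015258975006236 j [-0.33 -0.13 -0.5   1.2  -0.   -0.41]
```

View pics/s10.png

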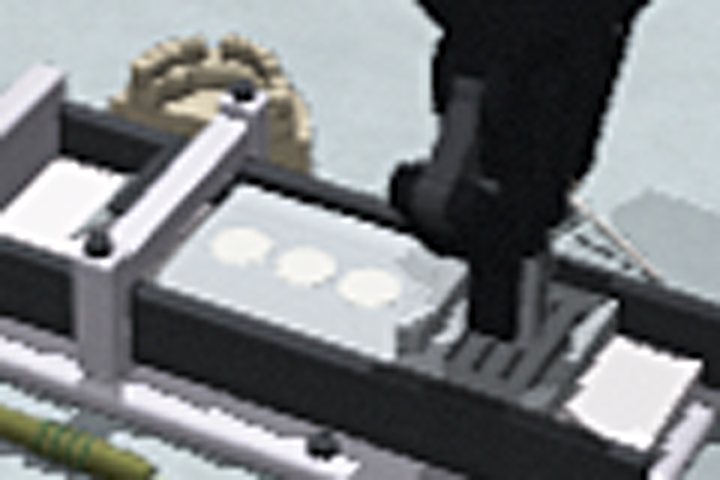

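Call:
{"op": "play_rows", "data": {
  "steps": [
    {"dp": [0.004,0.0004,-0.0003],"roll": 0},
    {"dp": [0.008,0.0007,-0.0003],"roll": 0},
    {"dp": [0.012,0.0011,-0.0003],"roll": 0},
    {"dp": [0.016,0.0014,-0.0003],"roll": 0},
    {"dp": [0.02,0.0018,-0.0003],"roll": 0}
  ]
}}

```text
t: 6.78
tool_pos: [0.5216, -0.0354, 0.0478]
eef_rot: [-0.061, 1.569, 0.059]
contact_force: [-5.3, -0.7, 12.6]
width: 0.0005
```

```bash
python3 snap.py a6; python3 - <<'E'
from h import *
c=camera("scene");cv2.imwrite("pics/s11.png",cv2.resize(c["img"][160:240,270:390,::-1],None,fx=6,fy=6,interpolation=cv2.INTER_CUBIC))
E
```

```text
6.875 [ 0.52200513 -0.03534775  0.04790677] F [-3.29063756 -0.51326409 11.60456745] yaw 94.38510408200817 holder xy -0.0651146517034755 -0.00025425290952681064 j [-0.32 -0.07 -0.44  1.2  -0.   -0.39]
```

View pics/s11.png

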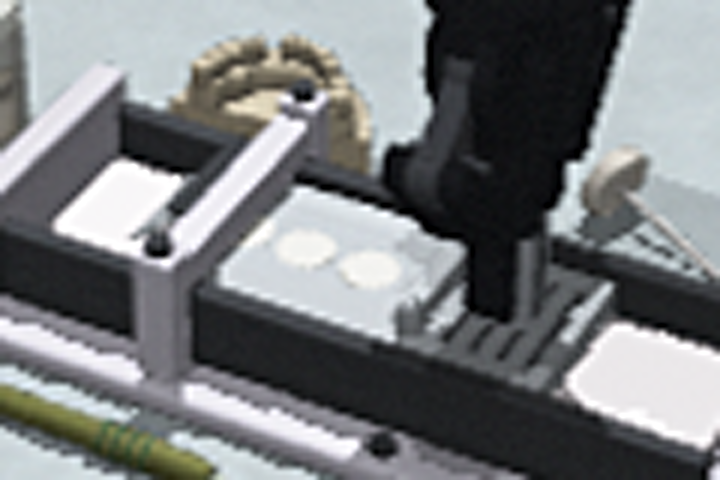

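Call:
{"op": "play_rows", "data": {
  "steps": [
    {"dp": [0.004,0.0003,0],"roll": 0},
    {"dp": [0.008,0.0006,0],"roll": 0},
    {"dp": [0.012,0.0009,0],"roll": 0},
    {"dp": [0.016,0.0012,0],"roll": 0},
    {"dp": [0.02,0.0015,0],"roll": 0}
  ]
}}

```text
t: 7.55
tool_pos: [0.5404, -0.0337, 0.0471]
eef_rot: [-0.06, 1.572, 0.059]
contact_force: [-9.2, -0.7, 11.4]
width: 0.0002
```

```bash
python3 snap.py a7; python3 - <<'E'
from h import *
c=camera("scene");cv2.imwrite("pics/s12.png",cv2.resize(c["img"][160:240,260:380,::-1],None,fx=6,fy=6,interpolation=cv2.INTER_CUBIC))
E
```

```text
7.65 [ 0.54086743 -0.03370568  0.04717289] F [-6.42787307 -0.29565539  8.87846912] yaw 94.375583448165 holder xy -0.04618189168530421 -7.06525583923025e-05 j [-0.3  -0.01 -0.38  1.2  -0.   -0.38]
```

View pics/s12.png

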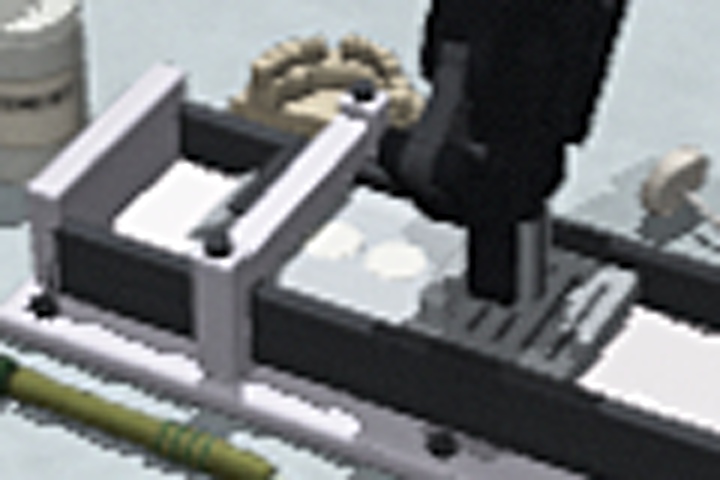

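Call:
{"op": "play_rows", "data": {
  "steps": [
    {"dp": [0.004,0.0003,0.0004],"roll": 0},
    {"dp": [0.008,0.0006,0.0004],"roll": 0},
    {"dp": [0.012,0.0009,0.0004],"roll": 0},
    {"dp": [0.016,0.0012,0.0004],"roll": 0},
    {"dp": [0.02,0.0015,0.0004],"roll": 0}
  ]
}}

```text
t: 8.32
tool_pos: [0.5603, -0.0321, 0.0472]
eef_rot: [-0.06, 1.572, 0.06]
contact_force: [-7.3, -0.8, 9.0]
width: -0.0001
```

```bash
python3 snap.py a8; python3 - <<'E'
from h import *
c=camera("scene");cv2.imwrite("pics/s13.png",cv2.resize(c["img"][160:240,250:370,::-1],None,fx=6,fy=6,interpolation=cv2.INTER_CUBIC))
E
```

```text
8.425 [ 0.56084547 -0.03206881  0.04730498] F [-4.19541082 -0.70326258  7.28595702] yaw 94.38239075583438 holder xy -0.026137119529052743 2.177834820821349e-05 j [-0.29  0.05 -0.32  1.2  -0.   -0.37]
```

View pics/s13.png

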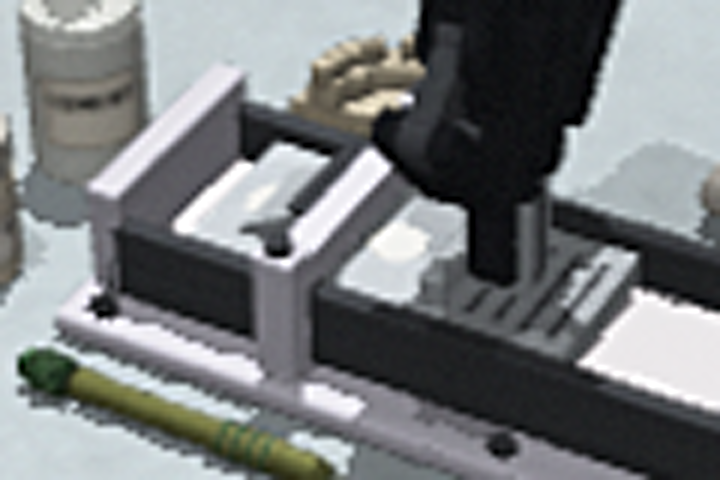

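Call:
{"op": "play_rows", "data": {
  "steps": [
    {"dp": [0.003,0.0002,0],"roll": 0},
    {"dp": [0.006,0.0005,0],"roll": 0},
    {"dp": [0.009,0.0007,0],"roll": 0},
    {"dp": [0.011,0.0008,0],"roll": 0},
    {"dp": [0.013,0.001,0],"roll": 0}
  ]
}}

```text
t: 9.1
tool_pos: [0.5732, -0.0311, 0.0472]
eef_rot: [-0.06, 1.572, 0.06]
contact_force: [-6.7, -0.4, 8.6]
width: -0.0003
```

```bash
python3 snap.py a9; python3 - <<'E'
from h import *
c=camera("scene");cv2.imwrite("pics/s14.png",cv2.resize(c["img"][160:240,250:370,::-1],None,fx=6,fy=6,interpolation=cv2.INTER_CUBIC))
E
```

```text
9.2 [ 0.5735213  -0.03106149  0.04727337] F [-6.42481093 -0.0408206   7.42684099] yaw 94.38098303360987 holder xy -0.013421361139453076 4.92615494748163e-05 j [-0.28  0.09 -0.28  1.2  -0.   -0.36]
```

View pics/s14.png

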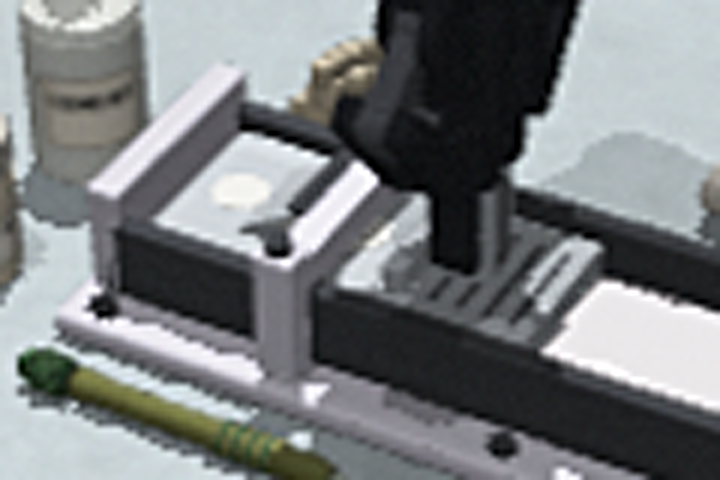

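Call:
{"op": "play_rows", "data": {
  "steps": [
    {"dp": [0.001,0.0001,0],"roll": 0},
    {"dp": [0.002,0.0002,0],"roll": 0},
    {"dp": [0.003,0.0002,0],"roll": 0},
    {"dp": [0.004,0.0003,0],"roll": 0},
    {"dp": [0.004,0.0003,0],"roll": 0}
  ]
}}

```text
t: 9.88
tool_pos: [0.5771, -0.0308, 0.0472]
eef_rot: [-0.06, 1.572, 0.06]
contact_force: [-8.5, -0.3, 9.0]
width: -0.0003
```

```bash
python3 snap.py a10
```

```text
9.975 [ 0.57716045 -0.0307886   0.04722731] F [-8.5879759  -0.43907637  8.61762292] yaw 94.37670739127434 holder xy -0.009772006212180702 4.0901751589857544e-05 j [-0.28  0.1  -0.27  1.2  -0.   -0.36]
```

Call:
{"op": "play_rows", "data": {
  "steps": [
    {"dp": [0.001,0.0001,0],"roll": 0},
    {"dp": [0.002,0.0002,0],"roll": 0},
    {"dp": [0.003,0.0002,0],"roll": 0},
    {"dp": [0.004,0.0003,0],"roll": 0},
    {"dp": [0.004,0.0003,0],"roll": 0}
  ]
}}

```text
t: 10.6
tool_pos: [0.5774, -0.0307, 0.0468]
eef_rot: [-0.06, 1.58, 0.059]
contact_force: [-28.1, -3.7, 21.6]
width: -0.0003
```

```bash
python3 snap.py a11;  python3 - <<'E'
from h import *
c=camera("scene");cv2.imwrite("pics/s15.png",cv2.resize(c["img"][160:240,250:370,::-1],None,fx=6,fy=6,interpolation=cv2.INTER_CUBIC))
E
```

```text
10.7 [ 0.57741082 -0.03071565  0.04679033] F [-27.98005893  -3.94258638  22.4681519 ] yaw 94.34237940667101 holder xy -0.009516758152998859 9.434287350000739e-05 j [-0.28  0.11 -0.26  1.21 -0.   -0.35]
```

View pics/s15.png

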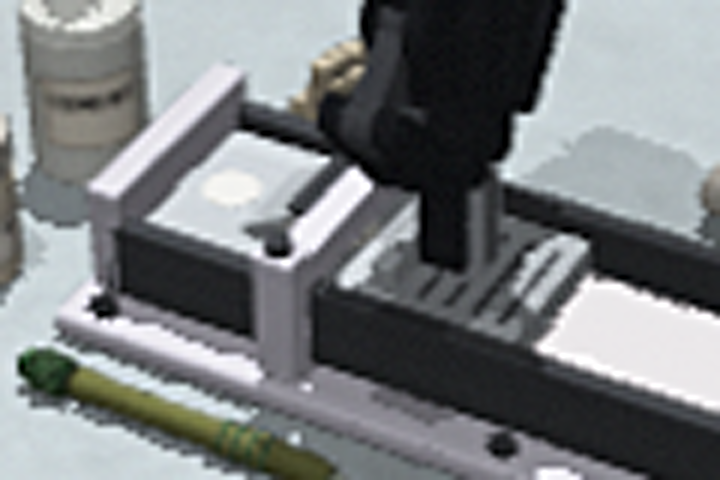

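Call:
{"op": "play_rows", "data": {
  "steps": [
    {"dp": [-0.003,-0.0002,0.0005],"roll": 0},
    {"dp": [-0.003,-0.0002,0.0025],"roll": 0},
    {"dp": [-0.003,-0.0002,0.005],"roll": 0},
    {"dp": [-0.004,-0.0003,0.008],"roll": 0},
    {"dp": [-0.006,-0.0004,0.014],"roll": 0}
  ]
}}

```text
t: 11.38
tool_pos: [0.5765, -0.0308, 0.0613]
eef_rot: [-0.06, 1.569, 0.06]
contact_force: [-0.4, -0.1, -0.4]
width: -0.0001
```

```bash
python3 snap.py a12;  python3 - <<'E'
from h import *
c=camera("scene");cv2.imwrite("pics/s16.png",cv2.resize(c["img"][160:240,250:370,::-1],None,fx=6,fy=6,interpolation=cv2.INTER_CUBIC))
E
```

```text
11.475 [ 0.57725861 -0.03103134  0.06250196] F [ 0.0422164   0.44071205 -0.1112989 ] yaw 94.38762635554225 holder xy -0.009692842676606233 -0.0002086777386217431 j [-0.28  0.08 -0.26  1.23  0.   -0.36]
```

View pics/s16.png

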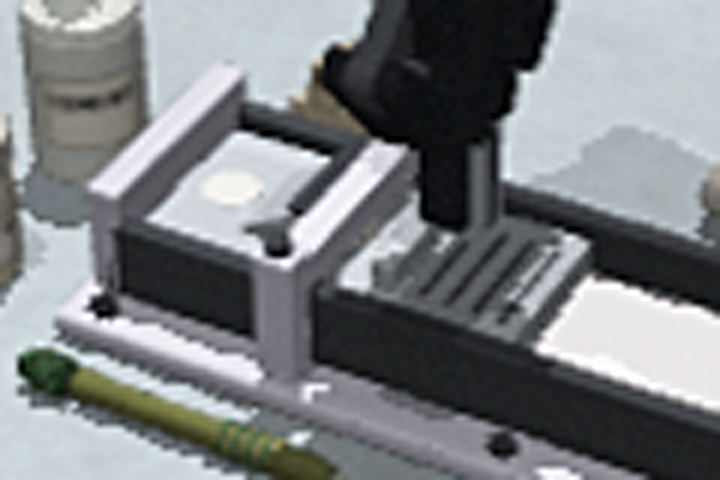

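Released with no force left; raise clear and check the seating.

Call:
{"op": "play_rows", "data": {
  "steps": [
    {"dp": [-0.005,0,0.02],"roll": 0},
    {"dp": [-0.02,0,0.05],"roll": 0},
    {"dp": [-0.04,0,0.09],"roll": 0},
    {"dp": [-0.06,-0.03,0.13],"roll": 0},
    {"dp": [-0.07,-0.07,0.15],"roll": 0}
  ]
}}

```text
t: 12.15
tool_pos: [0.5061, -0.1012, 0.2152]
eef_rot: [-0.063, 1.566, 0.06]
contact_force: [0.3, -0.1, -0.3]
width: -0.0002
```

Call:
{"op": "play_rows", "data": {
  "steps": [
    {"dp": [-0.01,-0.04,0.01],"roll": 0},
    {"dp": [-0.02,-0.08,0.02],"roll": 0},
    {"dp": [-0.03,-0.12,0.02],"roll": 0},
    {"dp": [-0.04,-0.15,0.02],"roll": 0},
    {"dp": [-0.04,-0.16,0.02],"roll": 0}
  ]
}}

```text
t: 12.78
tool_pos: [0.4655, -0.2622, 0.2322]
eef_rot: [-0.059, 1.569, 0.058]
contact_force: [-0.3, 0.8, -0.4]
width: -0.0
```

```bash
python3 snap.py a13;  python3 - <<'E'
from h import *
c=camera("scene");a=cv2.resize(c["img"][155:235,250:370,::-1],None,fx=6,fy=6,interpolation=cv2.INTER_CUBIC);cv2.imwrite("pics/s17.png",a)
c=camera("top");cv2.imwrite("pics/t17.png",cv2.convertScaleAbs(cv2.resize(c["img"][90:270,280:420,::-1],None,fx=3.3,fy=3.3,interpolation=cv2.INTER_CUBIC),alpha=1.4))
E
```

```text
12.875 [ 0.46610244 -0.26122094  0.23173632] F [ 1.2377162   1.69202129 -0.20900923] yaw 94.32082215441291 holder xy -0.13825758881760294 -0.22114770117020283 j [-0.76 -0.1  -0.13  1.54  0.   -0.83]
```

View pics/s17.png

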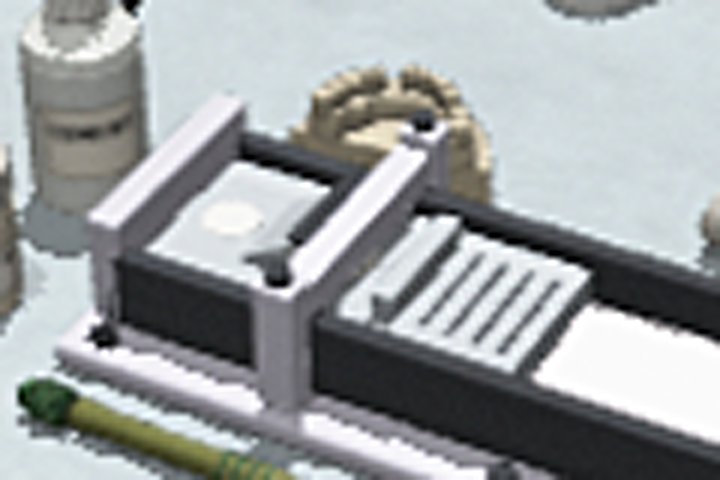

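View pics/t17.png

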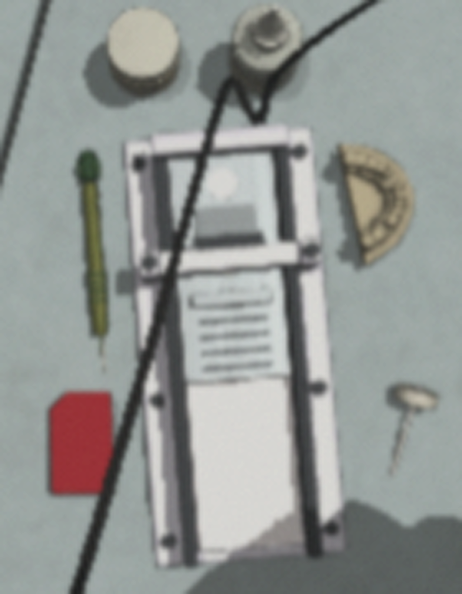

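```bash
python3 - <<'E'
from h import *
T=camera("top");S=camera("scene");hx,hy,yw,cx=np.load("h.npy")
for c,uv in ((T,(336.1,205.8)),(T,(366.4,203.6)),(S,(250+520/6,155+372/6)),(S,(250+592/6,155+268/6))):
    d=ray(c,uv,.037)[:2]-[hx,hy];print(d@[np.cos(yw),np.sin(yw)]+.130,d@[-np.sin(yw),np.cos(yw)])
E
```

```text
0.0887145120268005 0.029070958473727235
0.08808906168097969 -0.028013892447732003
0.08467290398021887 0.030094564895649063
0.08734641479603489 -0.025186998983153033
```

Nose is measured at 85 to 89 mm (88 mm is the end stop), so it is home. The fingers are clear of everything, so I'm handing in.

```bash
python3 -c "
from station import *
print(sign_off())"
```

```text
the job is handed in; nothing more can be done
None
```

The carrier is loaded and caught in its holder, and the job was handed in just after 13 s of the 32 s allowed; no verdict was reported.

- **What I did:** With the gripper shut, I pressed the thumb pad down about 7.5 to 9 mm (about 12 N before the leaf spring took some of the load). I then pushed the carrier along the guide, under the bar and leaf, until it hit the end stop with about 28 N of reaction. Then I eased the push, raised the fingers straight up and moved the arm well away.
- **Position check:** From the carrier's rear edge in the pictures, the nose sits at holder x of about 88 to 89 mm in the top view. The scene view gives 85 to 87 mm. The two views differ by up to about 4 mm, but all the readings fall within the 84 to 91 mm required.
- **Other checks:** The carrier looks flat under the bar, with its front end past the leaf. The bystanders look unmoved, and the tool carried no load when it left the carrier. I could not read the bed and leaf values directly; I only inferred them from force, height and the pictures.
- **Loose cable:** Both fixed cameras showed a black cable over the work. It did not move with the arm and caused no contact force on the tool.

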